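Dispense a tape roll with the pedal

TASK

Get the roll of parcel tape out of the blue pedal dispenser: press the pedal down onto its rubber stop, firmly (about 15 N) but not hard, and keep it pressed there until the roll has rolled out under the yellow flap and lies still against the front of the tray. Then ease the pedal slowly all the way back up, taking two or three seconds, so that the flap comes down shut without slamming. Do not touch the flap or the roll, and leave the things standing around where they are.

Things in the scene. Friction and masses are not known exactly. Their poses are not given: they have to be found in the camera images.
- roll_dispenser: Blue tape-roll dispenser fixed to the table: housing 66 mm wide, 168 high, reaching to x = +103 mm; before it a tray 172 mm long with 68 mm high walls. Origin at table height under the mouth of the housing; x to the back, z up: tray at -x, pedal at -y. Linkage case on the housing reaches y = -51 mm; bearing block of the pedal shaft, 72 mm high, at x = 30, y = -158 mm.
- pedal: Steel lever, 120 mm from shaft to pad. Origin on the shaft (along dispenser y, 55 mm up). At rest the pad points to dispenser -x, 0.16 rad upward; pressed, it goes almost straight down. Spring: 3 to 6 N at the pad. A rubber stop under the lever, set anew each time, is met after 29 to 43 mm of pad travel: feel for it. It then gives 1 mm per 4 N. Over 25 N strains the linkage.
- pedal_pad (a point): Middle of the top of the pedal's black rubber pad (46 mm along the dispenser's x, 52 mm along y, 10 mm thick), about 84 mm above the table at rest. Moves with the pedal. Free space of 75 mm or more lies beside it up to the linkage case.
- flap: Yellow flap over the mouth, 55 mm wide, 88 mm long. Origin on its hinge at the top, 157 mm up; its z axis is upright when shut and tilts as the flap swings out and up over the tray. Linked to the pedal: turns 5 times the pedal angle, 1.2 to 2.0 rad at the stop. The roll passes only above about 1.2 rad. If the pedal is let go, it slams.
- roll_center (a point): Centre of the brown roll of parcel tape (66 mm across, 48 mm wide), which stands on edge on the sloping chute behind the flap, free to roll forward.
- tray (a point): Where the roll's centre lies when it rests against the front wall of the tray. Fixed to the dispenser.
- jar_09: Full glass jar, 69 mm across, 112 mm high, standing to the right of and behind the pedal. Origin under its centre.
- stapler: Grey stapler, 32x137x44 mm, on the left of the dispenser. Origin under its centre, long along its y.
- lid_0: Loose jar lid, 65 mm across, 16 mm high, right of the pedal. Origin under its centre.
- marker_black: Black and white marker, 17x130x18 mm, lying in front of the pedal and the tray. Origin under its centre, long along its y.
- tape_roll: The same roll; origin at the centre of one of its flat faces, z along its axle.

How it is judged:
On the way, in this order (a step that is already met when the one before it is completed fails the run):
1. the pedal is pressed onto its stop with more than 10 N while the flap is up and the roll lies in the tray, for 0.3 s (contact force between the fingers and pedal above 10 N and angle between flap's own z axis and vertical above 1.15 rad and distance between roll_center and tray below 0.015 m), for 0.3 s.
2. the flap is shut again, the roll still in the tray (angle between flap's own z axis and vertical below 0.08 rad and distance between roll_center and tray below 0.015 m), for 0.2 s.
At the end, for the whole second after the job is handed in: The roll lies at rest against the front of the tray (its centre within 15 mm of the tray point), the flap hangs shut within 0.08 rad and nothing moves (all of step 2 and angular speed of flap below 0.05 rad/s and linear speed of tape_roll below 0.02 m/s); the robot touches nothing.
It fails at once if the pedal pressed with more than 25 N (contact force between any of the fingers, the arm and pedal above 25 N).
It fails at once if the flap slammed: it turns faster than 3 rad/s once the roll is in the tray (distance between roll_center and tray below 0.015 m and angular speed of flap above 3 rad/s).
It fails at once if the robot touches the flap or the roll (contact force between any of the fingers, the arm and flap above 0.5 N or contact force between any of the fingers, the arm and tape_roll above 0.5 N).
It fails at once if the jar, stapler, loose lid or marker beside the dispenser moved by more than 15 mm (distance of any of jar_09, stapler, lid_0, marker_black from where it was at the start of the episode above 0.015 m).
It also fails if it takes over 40 s, if anything falls off the work surface, if the arm or the gripper's body presses on something with over 40 N, if the wrist force passes 120 N, or if a joint passes its speed limit or range.

ROBOT

A 7-joint arm with a two-finger parallel gripper is mounted at the origin on a cart in front of the work surface, level with it; the furniture and walls round the work are solid. World frame = base frame: x ahead of the robot, y to its left, z up, the work surface at z = 0. Lengths are in m, angles in rad, forces in N, time in s.
With the tool pointing down it reaches from about 0.425 to 0.875 m from the base axis. Payload 4.7 kg.
Tool frame: the origin (TCP) lies between the finger pads; the fingertips stand 14 mm ahead of it and the grasp point (between the pads) lies 5 mm behind it; z points along the fingers, y is the line along which they close (so a half turn about z gives the same grasp; the last joint's range is limited). The gripper opens to 87 mm and grips with 3 to 60 N. Pads are 19 mm wide; open, the fingers measure 117 mm over their backs; the gripper's body (75 mm by 190 mm) begins 51 mm behind the grasp point.
Start: joints at [1.212, 0.321, -0.07, 1.45, 0.023, 1.371, -0.057], TCP at [0.237, -0.605, 0.237] pointing down, gripper open.
Joint ranges: [-2.86, 2.86], [-0.3, 2.09], [-1.38, 1.24], [0.06, 2.45], [-1.56, 4.7], [0.09, 2.05], [-2.69, 2.69]. Speed limits (rad/s): [2.57, 2.57, 3.14, 3.14, 3.14, 3.14, 3.14].

INTERFACE

Orientations are given as a rotation vector (axis times angle).
In Python, from bench import ctrl gives the robot as it stands.
- The arm moves only by the shell command python3 -m inch 'ROWS' [OPENING] [FORCE]. ROWS is JSON, a list of rows, each a list of 6 numbers: the shift along the world's x, y, z in mm, then the turn, a rotation vector about the world's x, y, z in degrees. In form: [[tx, ty, tz, rx, ry, rz], ...]. A call has 1 to 20 rows; each row is the pose to reach, as a shift and turn from the pose commanded when the call began; what a row does not reach only later rows make up. A row lasts 1/8 s, in which the tool goes at most 62.5 mm and 10.7 degrees, less where a joint would pass 70% of its speed; a pose out of reach is approached as far as the arm can. A call with a gripper value outside its range is refused whole. OPENING is the finger opening in mm, from 0 to 87, set as the call begins (- or left out, the last holds). The fingers move at their own pace and stop on an object; FORCE is the grip in N (left out, the last holds). Time passes only in rows, so rows that repeat a pose let the fingers close. It gives the time, the measured TCP pose, the force, the opening and the grip force at its end, in the units of the state.
- ctrl.get_state(): the state, without advancing time (a new reading comes with each control period).
- ctrl.get_image(name): name is "scene" or "side" or "wrist"; returns (picture, depth): 420x560x3 uint8, red, green, blue; 420x560 float32, m along the optical axis (not along the pixel's ray), 0 where there is no reading.
- ctrl.camera_params(name): a dict with "mtx" (3x3 intrinsics, pixels), "T" (4x4, takes a point from camera to world coordinates). Camera axes: x right, y down, z forward; pixel columns grow to the right and rows downward; lengths in m; the calibration is good to about 2 mm. A picture is of the moment at which its call begins: read the wrist's pose just before it. camera_params takes no time and is no camera call; for the wrist camera it gives the pose at the moment of the call.
- ctrl.close_job(): hands the job in; it is judged then, once.
The state is a dict: "time": time; "joint_positions": joint angles; "qd": joint speeds; "joint_torque": joint torques, N m; "position": TCP position; "tool_rot": TCP orientation; "ft_force": force on the tool from outside, world axes, zero at the start; "torque": the same for the moment, N m; "grip_width": opening from 0.0 (shut) to 1.0 (fully open); "grip_force": force on a finger pad.
Only numpy, scipy, OpenCV 4.12 (cv2) and the standard library are available. Lean on these libraries where they do the work, as an engineer would, in place of code of your own. Each camera call takes 0.05 s, during which the arm holds its last target. There are 200 camera calls.

## Working session

There is one attempt and no reset: what is moved stays moved. The work goes in short steps, Python scripts to look and compute and a shell command to move; the robot and the scene stay as the last step left them, time stands still between calls to the robot, and variables do not carry over. Pictures are saved under pics/ and viewed, at most 10 in all, crops included, and the job is handed in when it is done.

```bash
mkdir -p pics; python3 - <<'E'
from bench import ctrl
import cv2,numpy as np
for n in("scene","side"):
    im,d=ctrl.get_image(n);p=ctrl.camera_params(n)
    cv2.imwrite(f"pics/{n}0.png",im[:,:,::-1]);np.savez(f"{n}0.npz",im=im,d=d,K=p["mtx"],T=p["T"])
    print(n,np.round(p["T"],3).tolist())
s=ctrl.get_state();print(s["time"],s["position"],s["tool_rot"],s["ft_force"])
E
```

```text
scene [[-0.742, -0.394, 0.543, -0.016], [-0.671, 0.46, -0.582, 0.649], [-0.021, -0.795, -0.606, 0.805], [0.0, 0.0, 0.0, 1.0]]
side [[-0.804, -0.399, 0.44, 0.201], [-0.594, 0.532, -0.604, 0.524], [0.007, -0.747, -0.665, 0.695], [0.0, 0.0, 0.0, 1.0]]
0.1 [ 0.23651844 -0.60493616  0.23558122] [-3.08553094e+00 -5.81992570e-01  6.80187589e-04] [ 0.11333541 -0.38577643 -0.45672806]
```

View pics/scene0.png

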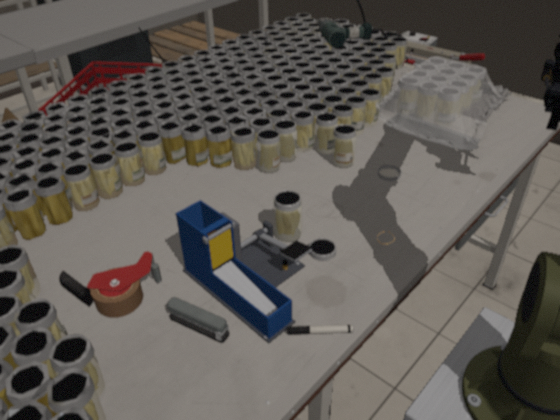

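View pics/side0.png

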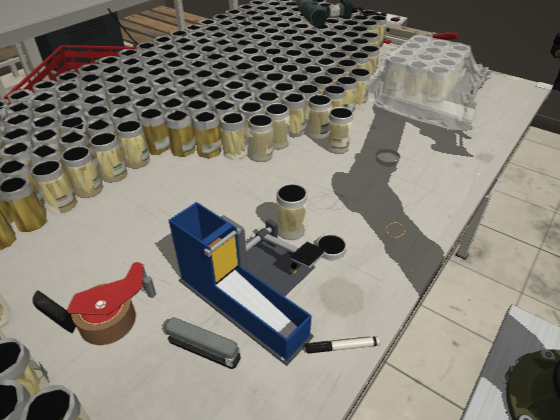

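The scene view shows the dispenser with its pedal pad at about (298,248), jar at (288,215), lid at (322,248) and marker at (320,329). In the side view the pad is at about (306,256) and the lid at (331,246). Next I turn these into positions.

```bash
python3 - <<'E'
import cv2,numpy as np
P={}
for n,(u0,v0) in (("scene",(298,248)),("side",(306,256))):
    z=np.load(n+"0.npz");im,d,K,T=[z[k] for k in("im","d","K","T")]
    v,u=np.mgrid[:420,:560]
    c=np.stack([(u-K[0,2])/K[0,0]*d,(v-K[1,2])/K[1,1]*d,d],-1)
    W=c@T[:3,:3].T+T[:3,3]
    hsv=cv2.cvtColor(im,cv2.COLOR_RGB2HSV)
    b=(cv2.inRange(hsv,(105,130,40),(125,255,255))>0)&(d>0)
    k,lab,st,_=cv2.connectedComponentsWithStats(b.astype(np.uint8));i=1+st[1:,4].argmax();b=lab==i
    r=cv2.minAreaRect((W[b][:,:2]*1000).astype(np.float32));print(n,"blue rect",cv2.boxPoints(r).round().tolist(),r,"zmax",W[b][:,2].max())
    # pad: dark pixels near guess with height 60..100mm
    m=(hsv[...,2]<60)&(np.hypot(u-u0,v-v0)<28)&(W[...,2]>.065)&(W[...,2]<.105)
    p=W[m];r=cv2.minAreaRect((p[:,:2]*1000).astype(np.float32));print("pad",m.sum(),p.mean(0).round(4),np.percentile(p[:,2],[5,50,95]).round(3),r,"px",u[m].mean(),v[m].mean())
    for nm,uu,vv in (("at guess",u0,v0),):print(nm,W[vv,uu],im[vv,uu])
    y=(cv2.inRange(hsv,(18,120,100),(32,255,255))>0)&(W[...,2]>.06)&(np.hypot(u-u0+80,v-v0)<50);print("flap",W[y].mean(0))
    for nm,(a,e) in {"lid":(322,248) if n=="scene" else (331,244),"jar":(288,200) if n=="scene" else (292,192),"marker":(335,329) if n=="scene" else (350,345)}.items():print(nm,W[e,a].round(3))
E
```

```text
scene blue rect [[418.0, 139.0], [698.0, 120.0], [703.0, 187.0], [423.0, 207.0]] ((560.6677856445312, 163.16468811035156), (67.62276458740234, 280.49481201171875), 86.00657653808594) zmax 0.17265785037891135
pad 320 [0.4985 0.0399 0.085 ] [0.079 0.086 0.089] ((508.77294921875, 34.46027755737305), (54.717105865478516, 63.463111877441406), 85.02371215820312) px 294.509375 250.121875
at guess [0.49741626 0.02974757 0.08467748] [22 22 21]
flap [0.59275313 0.16132473 0.11688494]
lid [ 0.506 -0.069  0.013]
jar [ 0.603 -0.06   0.111]
marker [0.34  0.103 0.014]
side blue rect [[418.0, 100.0], [693.0, 82.0], [700.0, 186.0], [425.0, 204.0]] ((558.89013671875, 143.40625), (104.18013000488281, 275.8963623046875), 86.28207397460938) zmax 0.1697199545460666
pad 457 [0.4991 0.0375 0.0834] [0.079 0.084 0.087] ((506.1263122558594, 35.088844299316406), (53.30656051635742, 57.424110412597656), 88.28731536865234) px 306.8687089715536 253.51422319474835
at guess [0.4968987  0.04363931 0.0831198 ] [25 24 24]
flap [0.59399775 0.15904084 0.1139682 ]
lid [ 0.508 -0.074  0.011]
jar [ 0.612 -0.071  0.107]
marker [0.352 0.115 0.012]
```

Measured in world coordinates:
- **Dispenser:** origin at about (0.598, 0.160), yaw about -4°.
- **Pad:** top at about (0.501, 0.037, 0.084). This agrees with the given geometry: shaft x 30 minus 118, height 84 mm.

I'll close the fingers and set the gripper's long side along dispenser x. That keeps the body clear of the flap (y > 0.13) and the jar (y < -0.03).

```bash
python3 -m inch '[[20,46,0,0,0,5],[40,92,0,0,0,10],[60,138,0,0,0,15],[80,184,0,0,0,20],[100,230,0,0,0,25],[120,276,0,0,0,30],[140,322,0,0,0,35],[160,368,0,0,0,40],[180,414,0,0,0,45],[200,460,0,0,0,50],[220,506,0,0,0,55],[240,552,0,0,0,60],[255,600,0,0,0,65],[264,642,-30,0,0,65],[264,642,-60,0,0,65],[264,642,-76,0,0,65],[264,642,-76,0,0,65],[264,642,-76,0,0,65]]' 0 30; python3 - <<'E'
from bench import ctrl
import cv2,numpy as np
s=ctrl.get_state();print(s["time"],s["position"],s["tool_rot"],s["ft_force"],s["joint_positions"])
im=ctrl.get_image("side")[0];cv2.imwrite("pics/side1.png",cv2.resize(im[150:370,140:400,::-1],None,fx=2.5,fy=2.5))
E
```

```text
time: 2.35
position: [0.5014, 0.036, 0.1616]
tool_rot: [2.291, 2.147, 0.002]
ft_force: [0.1, -0.5, 0.3]
grip_width: 0.005
grip_force: 0.0
2.35 [0.50143072 0.03598649 0.16156049] [2.29147191e+00 2.14732641e+00 1.62906440e-03] [ 0.056942   -0.49653865  0.32690988] [ 0.57768315  0.10812625 -0.73608265  1.88684631  0.07910984  1.17403462
 -0.25092322]
```

View pics/side1.png

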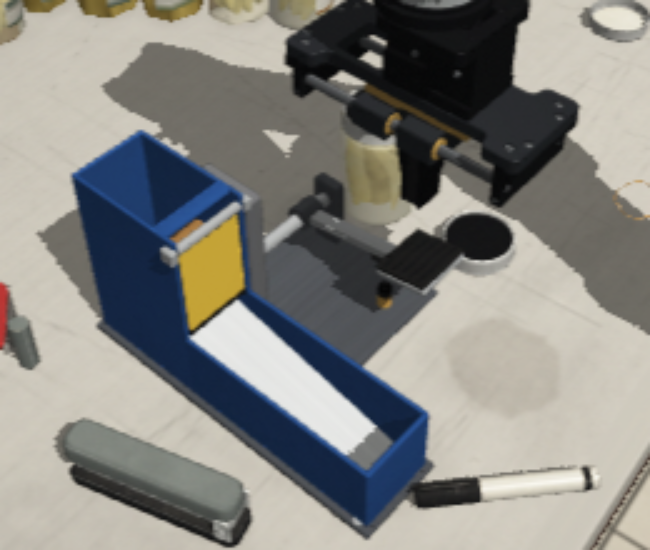

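The crop shows the closed fingers at (418,200), straight above the pad at (420,262). The body lies along dispenser x, clear of the jar and the flap. Next I descend to just above the pad and feel for contact.

```bash
python3 -m inch '[[0,1,-15,0,0,0],[0,1,-30,0,0,0],[0,1,-45,0,0,0],[0,1,-55,0,0,0],[0,1,-60,0,0,0],[0,1,-65,0,0,0],[0,1,-70,0,0,0],[0,1,-75,0,0,0],[0,1,-75,0,0,0],[0,1,-75,0,0,0]]'
```

```text
time: 3.65
position: [0.5011, 0.0375, 0.0856]
tool_rot: [2.291, 2.149, 0.001]
ft_force: [-0.4, 0.4, 0.3]
grip_width: 0.004
grip_force: 0.0
```

```bash
python3 - <<'E'
from bench import ctrl
import cv2,numpy as np
s=ctrl.get_state();print(s["position"],s["ft_force"],s["torque"])
a=ctrl.get_image("side")[0][180:300,220:380,::-1];b=ctrl.get_image("scene")[0][180:300,220:380,::-1]
cv2.imwrite("pics/both2.png",np.vstack([cv2.resize(x,None,fx=2.5,fy=2.5) for x in(a,b)]))
E
```

```text
[0.50108222 0.03751723 0.08559686] [-0.35030179  0.40465569  0.33551617] [ 0.02187393 -0.04495671  0.03154761]
```

View pics/both2.png

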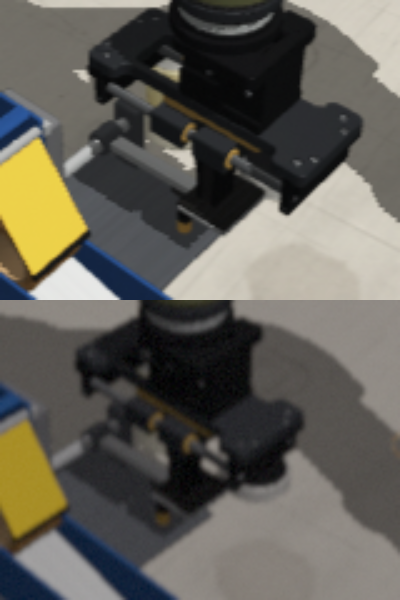

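The pedal is moving with the fingers and the flap has partly opened, at (45,215) in the side crop, yet the force reading stays near zero. I'll go down in small steps and watch it.

```bash
python3 -m inch '[[0,0,-2,0,0,0],[0,0,-4,0,0,0],[0,0,-6,0,0,0],[0,0,-6,0,0,0]]'; python3 -c "
from bench import ctrl
s=ctrl.get_state();print(s['joint_torque'],s['torque'])"
```

```text
time: 4.25
position: [0.5007, 0.0376, 0.0793]
tool_rot: [2.291, 2.15, 0.0]
ft_force: [-0.2, 0.2, 0.8]
grip_width: 0.01
grip_force: 0.3
[-3.41789250e-02 -3.13721502e+01 -4.02808651e+00 -2.65363884e+01
 -5.82373026e-02  2.30296474e-02 -7.44514953e-03] [-0.09037353 -0.11240799 -0.01938614]
```

```bash
python3 -m inch '[[0,0,-2,0,0,0],[0,0,-4,0,0,0],[0,0,-6,0,0,0],[0,0,-8,0,0,0],[0,0,-8,0,0,0]]'; python3 - <<'E'
from bench import ctrl
import cv2,numpy as np
a=ctrl.get_image("side")[0][150:370,140:400,::-1]
cv2.imwrite("pics/side3.png",cv2.resize(a,None,fx=2.5,fy=2.5))
E
```

```text
time: 4.88
position: [0.5004, 0.0377, 0.0714]
tool_rot: [-2.29, -2.15, 0.001]
ft_force: [-2.7, -0.5, 5.0]
grip_width: 0.006
grip_force: 2.4
```

View pics/side3.png

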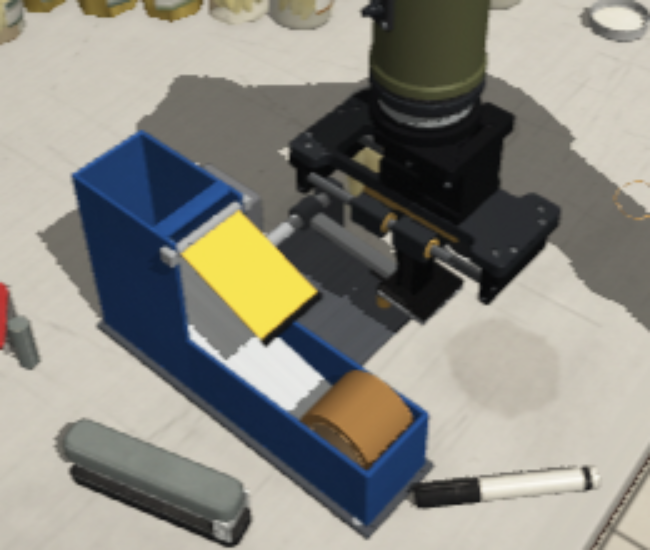

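The roll (360,420) has already rolled into the front of the tray, and the flap is up at about 1.1 rad. The force is now 5 N, so I continue gently onto the stop.

```bash
python3 -m inch '[[0,0,-0.5,0,0,0],[0,0,-1,0,0,0],[0,0,-1.5,0,0,0],[0,0,-1.5,0,0,0]]'
```

```text
time: 5.42
position: [0.5004, 0.0376, 0.07]
tool_rot: [-2.291, -2.15, 0.001]
ft_force: [-2.3, -0.7, 4.4]
grip_width: 0.006
grip_force: 2.4
```

```bash
python3 -m inch '[[0,0,-0.5,0,0,0],[0,0,-1,0,0,0],[0,0,-1.5,0,0,0],[0,0,-1.5,0,0,0]]'
```

```text
time: 5.92
position: [0.5005, 0.0377, 0.0686]
tool_rot: [-2.291, -2.15, 0.001]
ft_force: [-2.6, -0.1, 4.5]
grip_width: 0.008
grip_force: 2.6
```

```bash
python3 -m inch '[[0,0,-0.5,0,0,0],[0,0,-1,0,0,0],[0,0,-1.5,0,0,0],[0,0,-2,0,0,0],[0,0,-2,0,0,0]]'
```

```text
time: 6.55
position: [0.5005, 0.0377, 0.0666]
tool_rot: [-2.291, -2.15, 0.001]
ft_force: [-3.4, 0.0, 5.5]
grip_width: 0.004
grip_force: 2.7
```

```bash
python3 -m inch '[[0,0,-0.5,0,0,0],[0,0,-1,0,0,0],[0,0,-1.5,0,0,0],[0,0,-1.5,0,0,0]]'
```

```text
time: 7.05
position: [0.5005, 0.0376, 0.0651]
tool_rot: [-2.291, -2.15, 0.001]
ft_force: [-3.6, -0.2, 6.0]
grip_width: 0.01
grip_force: 2.7
```

```bash
python3 -m inch '[[0,0,-0.5,0,0,0],[0,0,-1,0,0,0],[0,0,-1.5,0,0,0],[0,0,-1.5,0,0,0]]'
```

```text
time: 7.55
position: [0.5006, 0.0377, 0.0636]
tool_rot: [-2.291, -2.15, 0.0]
ft_force: [-2.9, -0.2, 5.2]
grip_width: 0.005
grip_force: 2.7
```

```bash
python3 -m inch '[[0,0,-0.5,0,0,0],[0,0,-1,0,0,0],[0,0,-1.5,0,0,0],[0,0,-1.5,0,0,0]]'
```

```text
time: 8.05
position: [0.5006, 0.0376, 0.0621]
tool_rot: [2.291, 2.15, -0.0]
ft_force: [-2.2, 0.5, 5.7]
grip_width: 0.004
grip_force: 2.8
```

```bash
python3 -m inch '[[0,0,-0.5,0,0,0],[0,0,-1,0,0,0],[0,0,-1.5,0,0,0],[0,0,-1.5,0,0,0]]'
```

```text
time: 8.55
position: [0.5008, 0.0376, 0.0607]
tool_rot: [2.291, 2.15, 0.0]
ft_force: [-2.0, -0.4, 4.9]
grip_width: 0.007
grip_force: 2.8
```

```bash
python3 -m inch '[[0,0,-0.5,0,0,0],[0,0,-1,0,0,0],[0,0,-1.5,0,0,0],[0,0,-1.5,0,0,0]]'
```

```text
time: 9.05
position: [0.5009, 0.0376, 0.0592]
tool_rot: [2.291, 2.15, 0.0]
ft_force: [-2.3, -0.0, 5.6]
grip_width: 0.007
grip_force: 2.8
```

```bash
python3 -m inch '[[0,0,-0.5,0,0,0],[0,0,-1,0,0,0],[0,0,-1.5,0,0,0],[0,0,-1.5,0,0,0]]'
```

```text
time: 9.55
position: [0.501, 0.0377, 0.0581]
tool_rot: [2.29, 2.149, 0.0]
ft_force: [-2.8, 0.3, 7.7]
grip_width: 0.007
grip_force: 4.3
```

```bash
python3 -m inch '[[0,0,-0.5,0,0,0],[0,0,-1,0,0,0],[0,0,-1.5,0,0,0],[0,0,-1.5,0,0,0]]'
```

```text
time: 10.05
position: [0.5011, 0.0377, 0.0571]
tool_rot: [2.29, 2.149, 0.0]
ft_force: [-5.6, -0.4, 11.7]
grip_width: 0.006
grip_force: 6.2
```

The stop has been met. One more millimetre, then hold.

```bash
python3 -m inch '[[0,0,-0.5,0,0,0],[0,0,-1,0,0,0],[0,0,-1,0,0,0],[0,0,-1,0,0,0],[0,0,-1,0,0,0],[0,0,-1,0,0,0],[0,0,-1,0,0,0],[0,0,-1,0,0,0]]'; python3 - <<'E'
from bench import ctrl
import cv2
a=ctrl.get_image("side")[0][150:370,140:400,::-1]
cv2.imwrite("pics/side4.png",cv2.resize(a,None,fx=2.5,fy=2.5))
E
```

```text
time: 11.05
position: [0.5012, 0.0377, 0.0565]
tool_rot: [2.29, 2.149, -0.0]
ft_force: [-5.9, -0.6, 13.8]
grip_width: 0.006
grip_force: 7.8
```

View pics/side4.png

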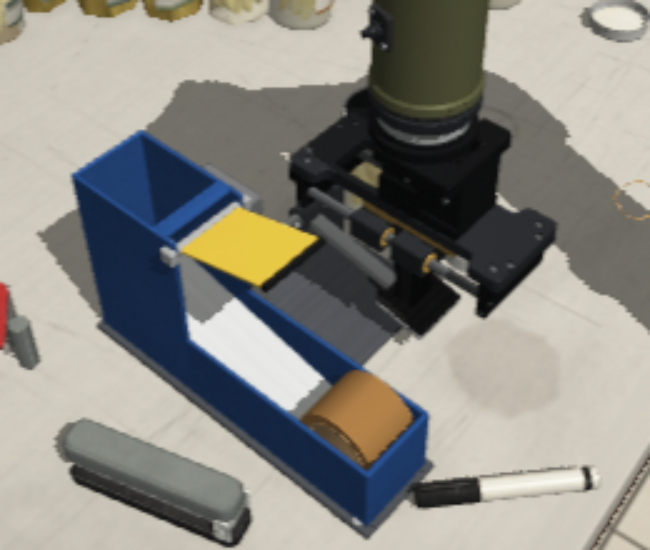

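The flap is fully up (about 1.7 rad), the roll lies still against the front wall at (360,420), and the force is about 15 N. Now I ease the pedal up at about 16 mm/s.

```bash
python3 -m inch '[[0,0,1,0,0,0],[0,0,3,0,0,0],[0,0,5,0,0,0],[0,0,7,0,0,0],[0,0,9,0,0,0],[0,0,11,0,0,0],[0,0,13,0,0,0],[0,0,15,0,0,0],[0,0,17,0,0,0],[0,0,19,0,0,0],[0,0,21,0,0,0],[0,0,23,0,0,0],[0,0,25,0,0,0],[0,0,27,0,0,0],[0,0,29,0,0,0],[0,0,31,0,0,0],[0,0,33,0,0,0],[0,0,35,0,0,0],[0,0,37,0,0,0],[0,0,39,0,0,0]]'; python3 -m inch '[[0,0,1.5,0,0,0],[0,0,3,0,0,0],[0,0,4.5,0,0,0],[0,0,6,0,0,0],[0,0,7.5,0,0,0],[0,0,9,0,0,0],[0,0,11,0,0,0],[0,0,16,0,0,0],[0,0,25,0,0,0],[0,0,40,0,0,0],[0,0,60,0,0,0],[0,0,80,0,0,0],[0,0,80,0,0,0],[0,0,80,0,0,0],[0,0,80,0,0,0]]';  python3 - <<'E'
from bench import ctrl
import cv2
a=ctrl.get_image("side")[0][150:370,140:400,::-1]
cv2.imwrite("pics/side5.png",cv2.resize(a,None,fx=2.5,fy=2.5))
E
```

```text
time: 13.6
position: [0.5009, 0.0376, 0.0943]
tool_rot: [2.291, 2.15, 0.001]
ft_force: [2.4, 0.2, 2.5]
grip_width: 0.007
grip_force: 1.2
time: 15.48
position: [0.5002, 0.0376, 0.1733]
tool_rot: [-2.29, -2.149, 0.001]
ft_force: [-0.5, -0.2, 0.2]
grip_width: 0.005
grip_force: 0.0
```

View pics/side5.png

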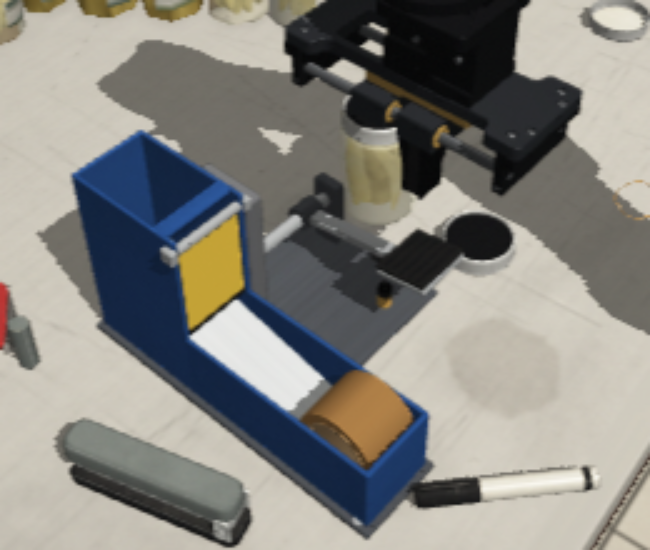

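The flap is shut at (212,270), the roll is in the tray at (360,420), the pedal is back up, and the fingers are clear. The objects around it have not moved.

```bash
python3 -c "
from bench import ctrl
print(ctrl.close_job())"
```

```text
the job is handed in; nothing more can be done
None
```

The job is handed in, verdict not shown: I pressed the pedal onto its stop at about 15 N and eased it back up over about 3 s; the last picture showed the roll against the tray front, the flap shut and nothing else moved.

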